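# Open the pin case by its concealed catch

## Task

The grey pin case is held shut by a concealed catch under the flush steel strip in its top: feel along the strip with the closed fingertips, pressing lightly, until they drop into the hidden recess, then press the catch down until the lid springs ajar. Then slide the lid fully open to its stop by its rib and let go. Do not force the case (never press on it with 30 N or more), and leave the bushings, the oil bottle and the upright pin standing where they are.

Things in the scene. Friction and masses are not known exactly. Their poses are not given: they have to be found in the camera images.
- case: Fixed grey pin case, a flat box 160 (x) x 340 (y) x 66 (z) mm. Origin: centre of its underside on the bench; x from the strip side to the lid side (away from the robot at yaw 0), y along it (left at yaw 0), z up. A steel strip 50 mm wide, 148 mm long (along y) lies in a slot of its top, centred at x = -45 mm, surface at z = 60 mm; the rims round the slot stand 6 mm higher.
- strip_mid (a point): Middle of the strip's surface; axes as the case. The whole strip lies on a stiff spring bed: it gives about 1 mm per 3 N, 4 mm at most (about 14 N). In it is one softer catch plate, 56 mm long (y), as wide as the strip, flush and not to be told by eye, its centre anywhere within 46 mm of strip_mid along y, new at each start. The recess it sinks into (56 x 50 mm) has rigid walls.
- strip_left (a point): Middle of the visible strip's +y end, at its surface, 74 mm from strip_mid, where the end cover stands 6 mm higher.
- strip_right (a point): Middle of the visible strip's -y end, at its surface, likewise.
- plate (a joint): How far the sprung catch plate has sunk into the recess, m: 0 flush. It starts to yield at about 3 N, has sunk 0.010 at about 4.5 N and there meets the catch, which it presses down to 0.017. It comes up again when freed. Press with the fingers near the middle of the recess: on its walls they jam.
- catch (a joint): How far the catch beneath the plate is pressed, m: 0 up, 0.007 at its rigid stop (the plate is then 17 mm below the strip). It starts to move at about 7 N on the plate and reaches its stop at about 12 N; the lid is freed at about 0.0045. Springs back.
- lid (a joint): How far the aluminium lid (83 x 338 x 5 mm, top at z = 63 mm) has slid along the case's +y, m: 0 shut and locked, about 0.02 when sprung ajar, 0.130 at its stop fully open. About 2 to 4 N slide it; it stays where it is left. It cannot be pulled open while locked.
- lid_rib (a point): Middle of the top edge of the upright rib on the lid, by which it is slid: 50 mm along the case's x, 10 mm thick along y, 27 mm high above the lid, its top at z = 90 mm. Shut, it lies at x = +30, y = -60 mm of the case; it moves with the lid. Axes as the case.
- bush_50: Bystander: plain steel bushing standing upright right of the case nearest the robot, beside other bushings that are fixed, 50 mm diameter, 60 mm high; origin under its centre.
- oil_bottle: Bystander: oil bottle with spout, 51 mm diameter, 156 mm high, standing behind the case; origin under its centre.
- pin_30: Bystander: turned steel pin standing upright behind the case, 30 mm diameter, 75 mm high; origin under its centre.

How it is judged (in metres and radians):
On the way, in this order (a step that is already met when the one before it is completed fails the run):
1. the catch plate has been pushed down into its recess (by over 8 mm) (value of joint plate above 0.008 m).
2. the freed lid has sprung ajar (over 12 mm) (value of joint lid above 0.012 m).
At the end, for the whole second after the job is handed in: The lid is open to within 12 mm of its stop and at rest, and the catch plate is back up flush with the strip (within 3 mm), nothing pressing on it (value of joint lid above 0.118 m and velocity of joint lid below 0.01 m/s and value of joint plate below 0.003 m and value of joint catch below 0.002 m); the robot touches nothing.
It fails at once if the robot presses on the case (strip, catch and walls) with 30 N or more (contact force between any of the fingers, the arm and case above 30 N).
It fails at once if the plain steel bushing is moved by more than 30 mm or tipped over (distance of bush_50 from where it was at the start of the episode above 0.03 m or angle between bush_50's own z axis and vertical above 0.5 rad).
It fails at once if the oil bottle is moved by more than 30 mm or tipped over (distance of oil_bottle from where it was at the start of the episode above 0.03 m or angle between oil_bottle's own z axis and vertical above 0.5 rad).
It fails at once if the short upright pin is moved by more than 30 mm or tipped over (distance of pin_30 from where it was at the start of the episode above 0.03 m or angle between pin_30's own z axis and vertical above 0.5 rad).
It also fails if it takes over 72 s, if anything falls off the work surface, if the arm or the gripper's body presses on something with over 40 N, if the wrist force passes 120 N, or if a joint passes its speed limit or range.

## Robot

A 6-joint arm with a two-finger parallel gripper is mounted at the origin on a cart in front of the work surface, level with it; the furniture and walls round the work are solid. World frame = base frame: x ahead of the robot, y to its left, z up, the work surface at z = 0. Lengths are in mm, angles in rad, forces in N, time in s.
With the tool pointing down it reaches from about 350 to 975 mm from the base axis. Payload 7.1 kg.
Tool frame: the origin (TCP) lies at the very end of the fingers, on their centre line; the grasp point (between the pads) lies ctrl.hold_point_z behind it (ctrl.hold_point_z is the distance from the TCP to the grasp point, in mm); z points along the fingers, y is the line along which they close (so a half turn about z gives the same grasp; the last joint's range is limited). The gripper opens to 88 mm and grips with 3 to 60 N. Pads are 20 mm wide; open, the fingers measure 115 mm over their backs; the gripper's body (75 mm by 178 mm) begins 61 mm behind the grasp point.
Start: joints at [-1.133, 0.423, 1.63, -0, 1.089, -0.019], TCP at [275.688, -560.893, 222.675] pointing down, gripper open.
Joint ranges: [-3, 3], [-0.9, 2.11], [0.09, 2.58], [-1.31, 4.45], [0.11, 2.69], [-2.54, 2.54]. Speed limits (rad/s): [2.39, 2.39, 3.01, 3.14, 3.14, 3.14].

## Interface

Orientations are given as a rotation vector (axis times angle).
In Python, from workcell import ctrl gives the robot as it stands. The module is installed in compiled form; this text tells all that it offers.
- The arm moves only by the shell command python3 -m creep 'ROWS'. ROWS is JSON, a list of rows, each an object with "translation": the shift along the tool's x, y, z in mm, a list of three; "angular": the turn, a rotation vector about the tool's x, y, z in rad, a list of three; "jaw": the opening, from 0 (shut) to 1 (fully open). A call has exactly 8 rows; each row is the pose to reach, as a shift and turn from the pose commanded when the call began, along the tool's axes at that moment; what a row does not reach only later rows make up. A row lasts 1/8 s, in which the tool goes at most 62.5 mm and 10.7 degrees, less where a joint would pass 70% of its speed; a pose out of reach is approached as far as the arm can. A call with a gripper value outside its range is refused whole. The fingers move at their own pace and stop on an object; the grip force is fixed at half the most. Time passes only in rows, so rows that repeat a pose let the fingers close, or fill a call up. It gives the time, the measured TCP pose, the force, the opening and the grip force at its end, in the units of the state.
- ctrl.get_obs(): the state, without advancing time (a new reading comes with each control period).
- ctrl.get_image(name): name is "scene" or "top" or "wrist"; returns the picture (480x640x3 uint8, red, green, blue); there is no depth.
- ctrl.camera_info(name): a dict with "camera_matrix" (3x3 intrinsics, pixels), "world_from_camera" (4x4, takes a point from camera to world coordinates). Camera axes: x right, y up, looking along -z (the intrinsics and any distortion apply to the point x, -y, -z); pixel columns grow to the right and rows downward; lengths in mm; the calibration is good to about 2 mm. A picture is of the moment at which its call begins: read the wrist's pose just before it. camera_info takes no time and is no camera call; for the wrist camera it gives the pose at the moment of the call.
- ctrl.close_job(): hands the job in; it is judged then, once.
Trained networks look in the newest picture that a camera, given by its name, has taken for a name from the list of things; names that differ only in an ending like _2 or _b are one class to them, and where a whole thing is asked for, a point or a joint stands for the part that bears it (a point fixed in the world has none). Each returns a list of dicts, best first, with "score" (0 to 1); they miss things now and then, are a little off and sometimes report something else, mostly with a low value. They report only what shows in the picture. A call takes as long as a camera call.
- ctrl.look_for(camera, label): "rect" ([left, top, right, bottom] in pixels, round what is visible of it).
The state is a dict: "t": time; "qpos": joint angles; "qvel": joint speeds; "joint_torque": joint torques, N m; "ee_pos": TCP position; "orientation": TCP orientation; "ft_force": force on the tool from outside, world axes, zero at the start; "moment": the same for the moment, N m; "width": finger opening in mm; "grasp_force": force on a finger pad.
Only numpy, scipy, OpenCV 4.12 (cv2) and the standard library are available. Lean on these libraries where they do the work, as an engineer would, in place of code of your own. Each camera call takes 0.05 s, during which the arm holds its last target. There are 200 camera calls.

## Working session

There is one attempt and no reset: what is moved stays moved. The work goes in short steps, Python scripts to look and compute and a shell command to move; the robot and the scene stay as the last step left them, time stands still between calls to the robot, and variables do not carry over. Pictures are saved under pics/ and viewed, at most 10 in all, crops included, and the job is handed in when it is done.

```bash
mkdir -p pics
python3 - <<'E'
from workcell import ctrl
import cv2,numpy as np
np.set_printoptions(precision=3,suppress=True)
ims=[]
for c in ("top","scene"):
    im=ctrl.get_image(c); cv2.imwrite(f"pics/{c}0.png",im[:,:,::-1])
    i=ctrl.camera_info(c);print(c,i["camera_matrix"],i["world_from_camera"],[k for k in i])
    for l in ("case","strip_mid","strip_left","strip_right","lid_rib","bush_50","oil_bottle","pin_30"):
        print(l,[(np.round(d["rect"]),round(d["score"],2)) for d in ctrl.look_for(c,l)[:2]])
o=ctrl.get_obs();print(o["t"],o["ee_pos"],o["orientation"],o["ft_force"],ctrl.hold_point_z)
E
```

```text
top [[473.47    0.    321.611]
 [  0.    473.47  249.26 ]
 [  0.      0.      1.   ]] [[  -0.012    0.988   -0.153  453.837]
 [  -1.      -0.016   -0.026    0.461]
 [  -0.028    0.152    0.988 1179.861]
 [   0.       0.       0.       1.   ]] ['camera_matrix', 'world_from_camera']
case [(array([227., 232., 376., 316.]), 0.71)]
strip_mid [(array([225., 232., 375., 316.]), 0.84)]
strip_left []
strip_right [(array([230., 232., 378., 311.]), 0.68)]
lid_rib [(array([226., 236., 370., 285.]), 0.88), (array([329., 172., 349., 200.]), 0.55)]
bush_50 [(array([406., 310., 430., 331.]), 0.81)]
oil_bottle [(array([329., 174., 352., 201.]), 0.88), (array([231., 239., 375., 281.]), 0.64)]
pin_30 [(array([244., 192., 263., 207.]), 0.62)]
scene [[448.955   0.    317.696]
 [  0.    448.955 243.882]
 [  0.      0.      1.   ]] [[ -0.648   0.581  -0.493 162.077]
 [ -0.762  -0.504   0.407 385.15 ]
 [ -0.012   0.64    0.769 734.873]
 [  0.      0.      0.      1.   ]] ['camera_matrix', 'world_from_camera']
case [(array([210., 199., 395., 369.]), 0.96)]
strip_mid [(array([185., 232., 212., 261.]), 0.73), (array([208., 198., 390., 366.]), 0.62)]
strip_left [(array([204., 196., 393., 367.]), 0.79), (array([313., 258., 351., 289.]), 0.34)]
strip_right [(array([207., 199., 394., 369.]), 0.74)]
lid_rib [(array([209., 199., 366., 322.]), 0.65)]
bush_50 [(array([430., 219., 458., 258.]), 0.97), (array([267., 148., 290., 210.]), 0.25)]
oil_bottle [(array([266., 149., 290., 212.]), 0.68)]
pin_30 [(array([187., 231., 209., 263.]), 0.82)]
0.9 [ 275.704 -560.895  222.674] [ 3.06   0.711 -0.   ] [-0.168  0.587 -0.138] 18.700000000000003
```

View pics/top0.png

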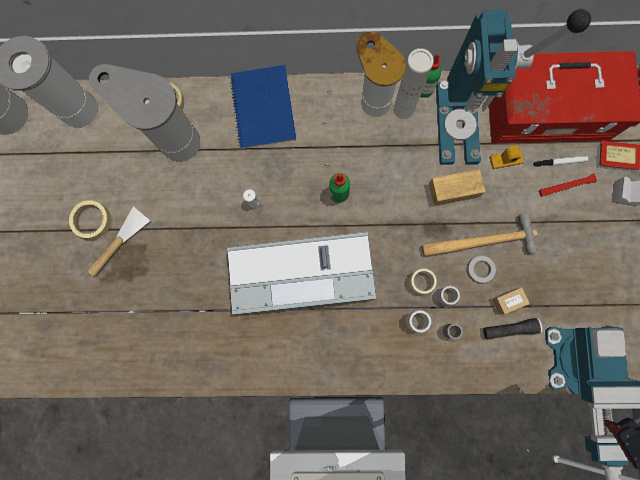

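View pics/scene0.png

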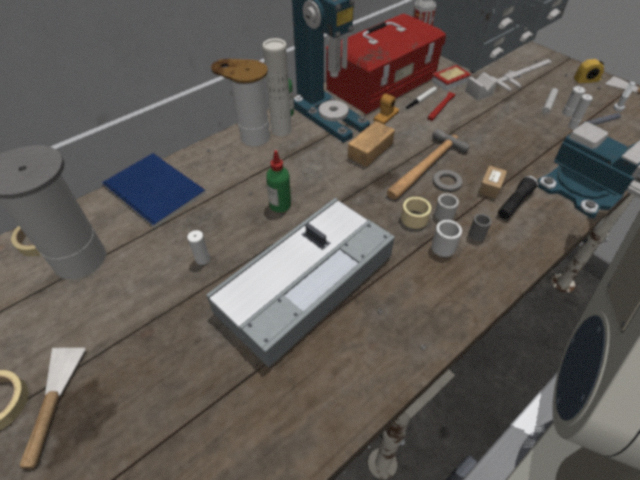

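The top view shows the case at about (227–376, 234–314), the bright strip near (303, 292) and the rib near (324, 258). The scene view agrees: strip near (320, 280), rib near (316, 235). The networks mostly box the whole case, so I'll segment the strip and rib myself.

```bash
cat > h.py <<'E'
import cv2,numpy as np
from workcell import ctrl
np.set_printoptions(precision=2,suppress=True)
def world(cam,uv,z,info=None):
    i=info or ctrl.camera_info(cam);K=np.array(i["camera_matrix"]);T=np.array(i["world_from_camera"])
    d=np.linalg.inv(K)@[uv[0],uv[1],1.];d=T[:3,:3]@(d*[1,-1,-1]);p=T[:3,3]
    return p+d*(z-p[2])/d[2]
E
python3 - <<'E'
from h import *
for cam,box,seed,rib in (("top",(225,230,380,318),(303,292),(324,258)),("scene",(205,195,400,375),(322,280),(316,235))):
    g=cv2.imread(f"pics/{cam}0.png"); gg=cv2.cvtColor(g,cv2.COLOR_BGR2GRAY)
    m=np.zeros((482,642),np.uint8)
    cv2.floodFill(gg.copy(),m,seed,255,9,9,4|cv2.FLOODFILL_MASK_ONLY|(255<<8)|cv2.FLOODFILL_FIXED_RANGE)
    m=m[1:-1,1:-1];pts=cv2.findNonZero(m);r=cv2.minAreaRect(pts)
    b=cv2.boxPoints(r);print(cam,len(pts),r)
    w=np.array([world(cam,p,60) for p in b]);print(w,w.mean(0),[np.linalg.norm(w[i]-w[i-1]) for i in range(4)])
    print("rib",world(cam,rib,90))
    k=[g[box[1]:box[3],box[0]:box[2]]]
    cv2.imwrite(f"pics/{cam}crop.png",cv2.resize(k[0],None,fx=3 if cam=="scene" else 5,fy=3 if cam=="scene" else 5,interpolation=cv2.INTER_CUBIC))
for uv in ((228,248),(368,234),(375,298),(232,313)): print(uv,world("top",uv,66))
for u,z in (((418,333),0),((340,200),0),((250,208),0)):print(world("top",u,z))
E
```

```text
top 1236 ((302.18292236328125, 291.6463623046875), (20.31940269470215, 61.8416633605957), 83.6598129272461)
[[543.16 152.56  60.  ]
 [557.27   6.46  60.  ]
 [509.53   1.91  60.  ]
 [495.45 147.04  60.  ]] [526.35  76.99  60.  ] [np.float64(48.03317716416314), np.float64(146.78492810616365), np.float64(47.955725433015985), np.float64(145.81490880625697)]
rib [601.64  23.67  90.  ]
scene 1427 ((320.4380187988281, 279.42919921875), (21.3543643951416, 72.15328979492188), 48.8140754699707)
[[541.33 147.19  60.  ]
 [559.07   0.09  60.  ]
 [512.74   6.38  60.  ]
 [499.03 149.04  60.  ]] [528.04  75.67  60.  ] [np.float64(42.334717998409076), np.float64(148.1618794313207), np.float64(46.75006769150334), np.float64(143.30829244332062)]
rib [594.95  31.58  90.  ]
(228, 248) [632.72 253.89  66.  ]
(368, 234) [661.01 -81.58  66.  ]
(375, 298) [508.71 -93.79  66.  ]
(232, 313) [478.2  241.64  66.  ]
[ 425.46 -201.59    0.  ]
[763.03 -17.31   0.  ]
[746.4  213.97   0.  ]
```

View pics/topcrop.png

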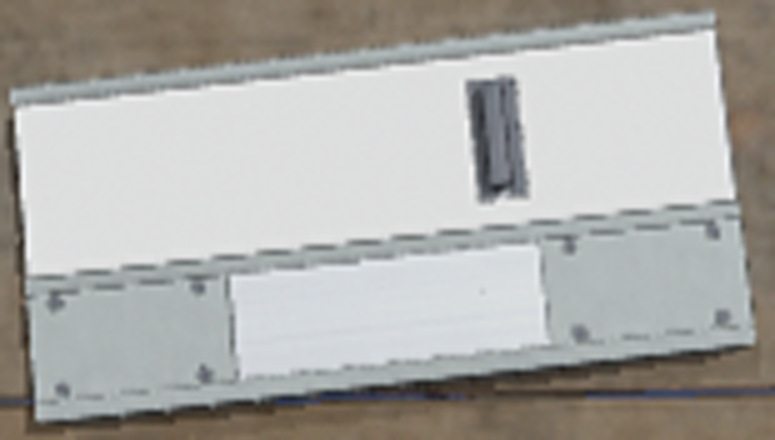

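The crop confirms the edges: strip_mid ≈ (527, 76.5, 60), case yaw ≈ 0.09 rad, rib about (605, 24). I'll work out the approach next.

```bash
cat >> h.py <<'E'
from scipy.spatial.transform import Rotation as R
yaw=.09; M=np.array([527,76.5,60.]); C=R.from_euler('z',yaw).as_matrix()
def st():
    o=ctrl.get_obs();T=R.from_rotvec(o["orientation"]).as_matrix()
    print("t",round(o["t"],2),"pos",o["ee_pos"],"case(rel strip_mid)",C.T@(o["ee_pos"]-M),"F",C.T@np.array(o["ft_force"]),"w",o["width"]);return np.array(o["ee_pos"]),T
def to(*c):
    p,T=st();print(c,"shift",T.T@(M+C@np.array(c,float)-p),"turn",R.from_matrix(T.T@C@np.diag([1,-1,-1.])).as_rotvec())
E
python3 -c "
from h import *
to(0,-30,60)"
```

```text
t 0.9 pos [ 275.7  -560.89  222.67] case(rel strip_mid) [-307.57 -612.23  162.67] F [-0.11  0.6  -0.14] w 87.82063270714997
(0, -30, 60) shift [ 495.93 -433.18  102.66] turn [0.   0.   0.37]
```

```bash
python3 -m creep '[{"translation":[30,-26,0],"angular":[0,0,0.03],"jaw":0},{"translation":[75,-66,0],"angular":[0,0,0.08],"jaw":0},{"translation":[120,-105,0],"angular":[0,0,0.13],"jaw":0},{"translation":[165,-144,0],"angular":[0,0,0.18],"jaw":0},{"translation":[210,-183,0],"angular":[0,0,0.23],"jaw":0},{"translation":[255,-222,0],"angular":[0,0,0.28],"jaw":0},{"translation":[300,-262,0],"angular":[0,0,0.33],"jaw":0},{"translation":[345,-301,0],"angular":[0,0,0.37],"jaw":0}]'; python3 -c "
from h import *
to(0,-30,40)"
```

```text
t: 1.9
ee_pos: [453.2, -136.8, 223.1]
orientation: [3.138, 0.134, 0.001]
ft_force: [-0.0, -0.5, -0.0]
width: 11.5
grasp_force: 0.0
t 1.9 pos [ 453.2  -136.78  223.05] case(rel strip_mid) [ -92.67 -205.79  163.05] F [-0.07 -0.51 -0.02] w 11.471043059615557
(0, -30, 40) shift [  91.73 -176.27  123.06] turn [ 0. -0. -0.]
```

```bash
python3 -m creep '[{"translation":[15,-30,5],"angular":[0,0,0],"jaw":0},{"translation":[32,-64,20],"angular":[0,0,0],"jaw":0},{"translation":[50,-98,40],"angular":[0,0,0],"jaw":0},{"translation":[68,-132,65],"angular":[0,0,0],"jaw":0},{"translation":[82,-160,90],"angular":[0,0,0],"jaw":0},{"translation":[91,-175,110],"angular":[0,0,0],"jaw":0},{"translation":[91,-175,123],"angular":[0,0,0],"jaw":0},{"translation":[91,-175,123],"angular":[0,0,0],"jaw":0}]'
python3 - <<'E'
from h import *
to(0,-30,0)
i=ctrl.camera_info("wrist");im=ctrl.get_image("wrist");cv2.imwrite("pics/w1.png",im[:,:,::-1])
T=np.array(i["world_from_camera"]);K=np.array(i["camera_matrix"])
for q in ((-25,-74,0),(25,-74,0),(-25,74,0),(25,74,0),(75,-60,30)):
    c=T[:3,:3].T@(M+C@np.array(q,float)-T[:3,3]);u=K@(c*[1,-1,-1]);print(q,u[:2]/u[2])
E
```

```text
t: 2.9
ee_pos: [527.1, 43.2, 98.9]
orientation: [3.138, 0.136, -0.003]
ft_force: [0.7, 0.7, 0.3]
width: 0.3
grasp_force: 0.0
t 2.9 pos [527.07  43.16  98.92] case(rel strip_mid) [ -2.93 -33.21  38.92] F [0.79 0.63 0.3 ] w 0.3044466904145266
(0, -30, 0) shift [ 3.01 -3.22 38.92] turn [ 0.  0. -0.]
(-25, -74, 0) [377.52 304.11]
(25, -74, 0) [382.03 226.86]
(-25, 74, 0) [140.08 304.82]
(25, 74, 0) [127.07 227.65]
(75, -60, 30) [369.62 139.74]
```

View pics/w1.png

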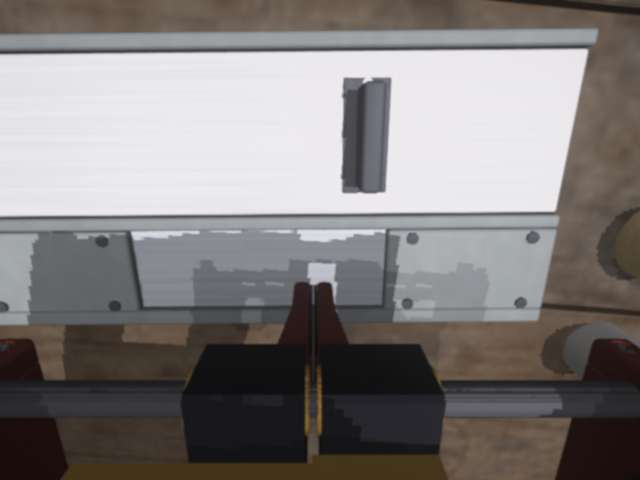

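The wrist view shows the strip at u 132–385, v 231–307, about 4 px off prediction, so strip_mid shifts by (-1.5, -2) mm. The rib top is near (374, 137), consistent.

```bash
sed -i 's/M=np.array(\[527,76.5,60.\])/M=np.array([526,74.5,60.])/' h.py; python3 -m creep '[{"translation":[2,0,10],"angular":[0,0,0],"jaw":0},{"translation":[2,0,20],"angular":[0,0,0],"jaw":0},{"translation":[2,0,28],"angular":[0,0,0],"jaw":0},{"translation":[2,0,34],"angular":[0,0,0],"jaw":0},{"translation":[2,0,37],"angular":[0,0,0],"jaw":0},{"translation":[2,0,38],"angular":[0,0,0],"jaw":0},{"translation":[2,0,39],"angular":[0,0,0],"jaw":0},{"translation":[2,0,39],"angular":[0,0,0],"jaw":0}]'; python3 -c "
from h import *
st()"
```

```text
t: 3.95
ee_pos: [530.1, 43.9, 60.8]
orientation: [-3.139, -0.136, -0.0]
ft_force: [0.3, -0.5, -1.0]
width: 0.7
grasp_force: 0.0
t 3.95 pos [530.13  43.85  60.81] case(rel strip_mid) [  1.36 -30.89   0.81] F [ 0.28 -0.49 -0.97] w 0.6895819929285596
```

```bash
python3 -m creep '[{"translation":[0,0,1],"angular":[0,0,0],"jaw":0},{"translation":[0,0,1.5],"angular":[0,0,0],"jaw":0},{"translation":[0,0,2],"angular":[0,0,0],"jaw":0},{"translation":[0,0,2.5],"angular":[0,0,0],"jaw":0},{"translation":[0,0,3],"angular":[0,0,0],"jaw":0},{"translation":[0,0,3],"angular":[0,0,0],"jaw":0},{"translation":[0,0,3],"angular":[0,0,0],"jaw":0},{"translation":[0,0,3],"angular":[0,0,0],"jaw":0}]'; python3 -c "
from h import *
st()"
```

```text
t: 4.95
ee_pos: [530.2, 43.8, 57.7]
orientation: [-3.139, -0.136, -0.001]
ft_force: [0.4, 0.3, 3.4]
width: 0.5
grasp_force: 1.4
t 4.95 pos [530.2   43.82  57.75] case(rel strip_mid) [  1.43 -30.93  -2.25] F [0.43 0.3  3.4 ] w 0.5256125087177485
```

```bash
python3 -m creep '[{"translation":[0,0,0.5],"angular":[0,0,0],"jaw":0},{"translation":[0,0,1],"angular":[0,0,0],"jaw":0},{"translation":[0,0,1.5],"angular":[0,0,0],"jaw":0},{"translation":[0,0,2],"angular":[0,0,0],"jaw":0},{"translation":[0,0,2],"angular":[0,0,0],"jaw":0},{"translation":[0,0,2],"angular":[0,0,0],"jaw":0},{"translation":[0,0,2],"angular":[0,0,0],"jaw":0},{"translation":[0,0,2],"angular":[0,0,0],"jaw":0}]'; python3 -c "
from h import *
st()"
```

```text
t: 5.95
ee_pos: [530.2, 43.8, 55.7]
orientation: [-3.139, -0.136, -0.0]
ft_force: [2.0, 0.7, 2.3]
width: 0.3
grasp_force: 1.5
t 5.95 pos [530.16  43.84  55.72] case(rel strip_mid) [  1.39 -30.91  -4.28] F [2.08 0.53 2.3 ] w 0.27113290575997406
```

The fingers are on the plate here: only about 3 N at 4.3 mm depth. One more probe 14 mm along shows which side the middle lies.

```bash
python3 -m creep '[{"translation":[0,0,-5],"angular":[0,0,0],"jaw":0},{"translation":[0,0,-10],"angular":[0,0,0],"jaw":0},{"translation":[0,14,-10],"angular":[0,0,0],"jaw":0},{"translation":[0,14,-6],"angular":[0,0,0],"jaw":0},{"translation":[0,14,-4],"angular":[0,0,0],"jaw":0},{"translation":[0,14,-2],"angular":[0,0,0],"jaw":0},{"translation":[0,14,-1],"angular":[0,0,0],"jaw":0},{"translation":[0,14,-1],"angular":[0,0,0],"jaw":0}]'; python3 -c "
from h import *
st()"
```

```text
t: 6.95
ee_pos: [531.0, 29.3, 57.0]
orientation: [3.138, 0.137, -0.001]
ft_force: [-2.4, -5.6, 11.2]
width: 0.6
grasp_force: 5.4
t 6.95 pos [530.97  29.32  57.05] case(rel strip_mid) [  0.89 -45.45  -2.95] F [-2.86 -5.32 11.19] w 0.572140561730499
```

Hard there (11 N), so the middle is at about y = -24. Going there and sinking the plate.

```bash
python3 -m creep '[{"translation":[0,0,-5],"angular":[0,0,0],"jaw":0},{"translation":[0,0,-10],"angular":[0,0,0],"jaw":0},{"translation":[0,-11,-10],"angular":[0,0,0],"jaw":0},{"translation":[0,-22,-10],"angular":[0,0,0],"jaw":0},{"translation":[0,-22,-6],"angular":[0,0,0],"jaw":0},{"translation":[0,-22,-2],"angular":[0,0,0],"jaw":0},{"translation":[0,-22,1],"angular":[0,0,0],"jaw":0},{"translation":[0,-22,1],"angular":[0,0,0],"jaw":0}]'; python3 -c "
from h import *
st()"
```

```text
t: 7.95
ee_pos: [529.3, 51.8, 55.5]
orientation: [-3.138, -0.136, 0.0]
ft_force: [-1.5, 1.1, 4.0]
width: 0.7
grasp_force: 1.5
t 7.95 pos [529.33  51.76  55.49] case(rel strip_mid) [  1.27 -22.95  -4.51] F [-1.37  1.23  3.95] w 0.7117339609799156
```

Soft. Press to about 9.5 mm.

```bash
python3 -m creep '[{"translation":[0,1,1],"angular":[0,0,0],"jaw":0},{"translation":[0,1,2],"angular":[0,0,0],"jaw":0},{"translation":[0,1,3],"angular":[0,0,0],"jaw":0},{"translation":[0,1,4],"angular":[0,0,0],"jaw":0},{"translation":[0,1,5],"angular":[0,0,0],"jaw":0},{"translation":[0,1,5],"angular":[0,0,0],"jaw":0},{"translation":[0,1,5],"angular":[0,0,0],"jaw":0},{"translation":[0,1,5],"angular":[0,0,0],"jaw":0}]'; python3 -c "
from h import *
st()"
```

```text
t: 8.95
ee_pos: [529.6, 50.7, 50.7]
orientation: [3.138, 0.136, 0.0]
ft_force: [0.5, -0.8, 4.4]
width: 0.7
grasp_force: 1.8
t 8.95 pos [529.55  50.68  50.74] case(rel strip_mid) [  1.4  -24.04  -9.26] F [ 0.39 -0.89  4.38] w 0.6526695942980899
```

```bash
python3 -m creep '[{"translation":[0,0,1],"angular":[0,0,0],"jaw":0},{"translation":[0,0,2],"angular":[0,0,0],"jaw":0},{"translation":[0,0,3],"angular":[0,0,0],"jaw":0},{"translation":[0,0,4],"angular":[0,0,0],"jaw":0},{"translation":[0,0,5],"angular":[0,0,0],"jaw":0},{"translation":[0,0,6],"angular":[0,0,0],"jaw":0},{"translation":[0,0,6],"angular":[0,0,0],"jaw":0},{"translation":[0,0,6],"angular":[0,0,0],"jaw":0}]'; python3 -c "
from h import *
st();print(ctrl.get_obs()['ft_force'])
cv2.imwrite('pics/w2.png',ctrl.get_image('wrist')[:,:,::-1])"
```

```text
t: 9.95
ee_pos: [529.6, 50.7, 45.2]
orientation: [3.139, 0.136, 0.001]
ft_force: [-0.2, -1.5, 10.1]
width: 0.8
grasp_force: 4.9
t 9.95 pos [529.58  50.69  45.17] case(rel strip_mid) [  1.43 -24.04 -14.83] F [-0.28 -1.45 10.15] w 0.7753808831700177
[-0.15 -1.47 10.15]
```

View pics/w2.png

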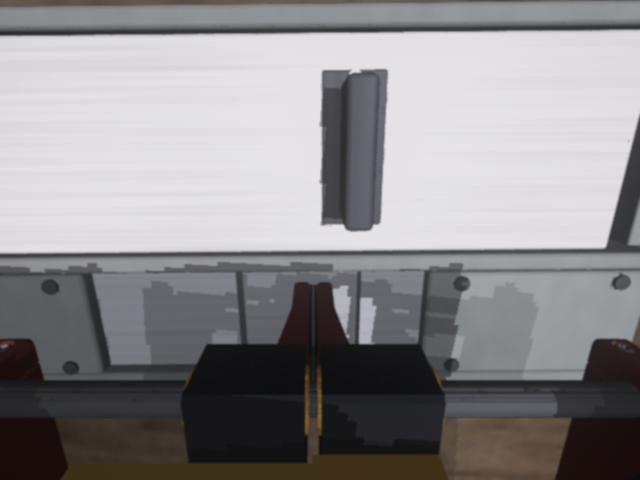

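The lid is ajar: a dark gap shows at the right end (u 610–640). The recess spans u 242–358 with the fingers inside, and the rib top is about (345–380, 72–230).

```bash
python3 -c "
from h import *
print(C.T@(world('wrist',(362,150),90)-M), C.T@(world('wrist',(345,150),90)-M), C.T@(world('wrist',(380,150),90)-M))"; python3 -m creep '[{"translation":[0,0,-10],"angular":[0,0,0],"jaw":0},{"translation":[0,0,-25],"angular":[0,0,0],"jaw":0},{"translation":[0,0,-42],"angular":[0,0,0],"jaw":0},{"translation":[0,5,-60],"angular":[0,0,0],"jaw":0},{"translation":[20,18,-64],"angular":[0,0,0],"jaw":0},{"translation":[45,34,-64],"angular":[0,0,0],"jaw":0},{"translation":[66,46,-64],"angular":[0,0,0],"jaw":0},{"translation":[74,50,-64],"angular":[0,0,0],"jaw":0}]'; python3 -c "
from h import *
st()"
```

```text
[ 78.32 -40.37  30.  ] [ 78.34 -34.97  30.  ] [ 78.3  -46.08  30.  ]
t: 11.0
ee_pos: [608.5, 6.6, 109.5]
orientation: [3.139, 0.135, 0.002]
ft_force: [-0.6, 0.4, 0.5]
width: 0.4
grasp_force: 0.0
t 11.0 pos [608.52   6.63 109.53] case(rel strip_mid) [ 76.09 -75.01  49.53] F [-0.56  0.49  0.54] w 0.3540413493661922
```

```bash
python3 -m creep '[{"translation":[0,0,8],"angular":[0,0,0],"jaw":0},{"translation":[0,0,18],"angular":[0,0,0],"jaw":0},{"translation":[0,0,28],"angular":[0,0,0],"jaw":0},{"translation":[0,0,35],"angular":[0,0,0],"jaw":0},{"translation":[0,-3,36],"angular":[0,0,0],"jaw":0},{"translation":[0,-8,36],"angular":[0,0,0],"jaw":0},{"translation":[0,-14,36],"angular":[0,0,0],"jaw":0},{"translation":[0,-20,36],"angular":[0,0,0],"jaw":0}]'; python3 -c "
from h import *
st()"
```

```text
t: 12.0
ee_pos: [605.9, 27.8, 73.0]
orientation: [3.139, 0.137, 0.001]
ft_force: [1.5, -7.1, 0.3]
width: 0.2
grasp_force: 3.1
t 12.0 pos [605.94  27.83  73.01] case(rel strip_mid) [ 75.42 -53.66  13.01] F [ 0.89 -7.23  0.35] w 0.18866914062338466
```

```bash
python3 -m creep '[{"translation":[0,-8,0],"angular":[0,0,0],"jaw":0},{"translation":[0,-18,0],"angular":[0,0,0],"jaw":0},{"translation":[0,-30,0],"angular":[0,0,0],"jaw":0},{"translation":[0,-42,0],"angular":[0,0,0],"jaw":0},{"translation":[0,-54,0],"angular":[0,0,0],"jaw":0},{"translation":[0,-66,0],"angular":[0,0,0],"jaw":0},{"translation":[0,-78,0],"angular":[0,0,0],"jaw":0},{"translation":[0,-86,0],"angular":[0,0,0],"jaw":0}]'; python3 -c "
from h import *
st()"
```

```text
t: 13.0
ee_pos: [597.9, 113.9, 72.5]
orientation: [-3.139, -0.137, 0.001]
ft_force: [-0.9, -2.5, 1.5]
width: 0.4
grasp_force: 1.2
t 13.0 pos [597.93 113.88  72.53] case(rel strip_mid) [75.18 32.76 12.53] F [-1.17 -2.42  1.51] w 0.4448431715293778
```

Now at y = 32.8; slow finish to about 49.

```bash
python3 -m creep '[{"translation":[0,-5,0],"angular":[0,0,0],"jaw":0},{"translation":[0,-9,0],"angular":[0,0,0],"jaw":0},{"translation":[0,-12,0],"angular":[0,0,0],"jaw":0},{"translation":[0,-14,0],"angular":[0,0,0],"jaw":0},{"translation":[0,-15,0],"angular":[0,0,0],"jaw":0},{"translation":[0,-16,0],"angular":[0,0,0],"jaw":0},{"translation":[0,-16.5,0],"angular":[0,0,0],"jaw":0},{"translation":[0,-16.5,0],"angular":[0,0,0],"jaw":0}]'; python3 -c "
from h import *
st()"
```

```text
t: 14.0
ee_pos: [597.0, 129.5, 72.7]
orientation: [-3.139, -0.136, -0.0]
ft_force: [-0.3, -1.1, -1.0]
width: 0.5
grasp_force: 0.8
t 14.0 pos [596.95 129.47  72.66] case(rel strip_mid) [75.61 48.37 12.66] F [-0.39 -1.05 -1.04] w 0.5152398922482262
```

Push 3 mm more to feel the stop.

```bash
python3 -m creep '[{"translation":[0,-0.5,0],"angular":[0,0,0],"jaw":0},{"translation":[0,-1,0],"angular":[0,0,0],"jaw":0},{"translation":[0,-1.5,0],"angular":[0,0,0],"jaw":0},{"translation":[0,-2,0],"angular":[0,0,0],"jaw":0},{"translation":[0,-2.5,0],"angular":[0,0,0],"jaw":0},{"translation":[0,-3,0],"angular":[0,0,0],"jaw":0},{"translation":[0,-3,0],"angular":[0,0,0],"jaw":0},{"translation":[0,-3,0],"angular":[0,0,0],"jaw":0}]'; python3 -c "
from h import *
st()"
```

```text
t: 15.0
ee_pos: [596.7, 132.5, 72.7]
orientation: [-3.138, -0.136, -0.0]
ft_force: [-0.4, -1.9, -0.9]
width: 0.2
grasp_force: 0.7
t 15.0 pos [596.7  132.52  72.73] case(rel strip_mid) [75.62 51.43 12.73] F [-0.6  -1.84 -0.87] w 0.24027451251425203
```

```bash
python3 -m creep '[{"translation":[0,4,0],"angular":[0,0,0],"jaw":0},{"translation":[0,10,0],"angular":[0,0,0],"jaw":0},{"translation":[0,14,-5],"angular":[0,0,0],"jaw":0},{"translation":[0,14,-16],"angular":[0,0,0],"jaw":0},{"translation":[0,14,-30],"angular":[0,0,0],"jaw":0},{"translation":[-10,14,-45],"angular":[0,0,0],"jaw":0},{"translation":[-20,14,-55],"angular":[0,0,0],"jaw":0},{"translation":[-20,14,-55],"angular":[0,0,0],"jaw":0}]'
python3 - <<'E'
from h import *
st()
i=ctrl.camera_info("wrist");cv2.imwrite("pics/w3.png",ctrl.get_image("wrist")[:,:,::-1])
T=np.array(i["world_from_camera"]);K=np.array(i["camera_matrix"])
for q in ((75,65,30),(75,75,30)):
    c=T[:3,:3].T@(M+C@np.array(q,float)-T[:3,3]);u=K@(c*[1,-1,-1]);print(q,u[:2]/u[2])
E
```

```text
t: 16.0
ee_pos: [577.3, 116.9, 128.8]
orientation: [-3.138, -0.137, -0.002]
ft_force: [0.6, 0.3, -1.2]
width: 0.5
grasp_force: 0.0
t 16.0 pos [577.31 116.86 128.84] case(rel strip_mid) [54.91 37.57 68.84] F [ 0.66  0.26 -1.21] w 0.47751543689832043
(75, 65, 30) [265.08 240.26]
(75, 75, 30) [248.06 240.3 ]
```

View pics/w3.png

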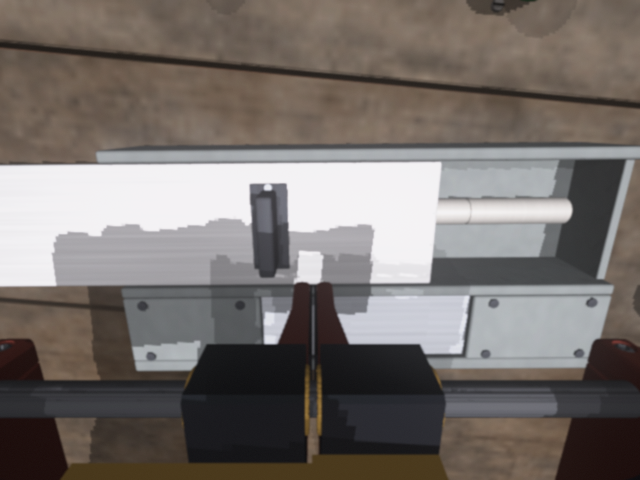

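The view shows the rib top at u 258–276 against 256 expected at the stop, so the lid is near 0.124 m. One more nudge of about 7 mm to the stop.

```bash
python3 -m creep '[{"translation":[10,0,12],"angular":[0,0,0],"jaw":0},{"translation":[20,0,27],"angular":[0,0,0],"jaw":0},{"translation":[20,0,42],"angular":[0,0,0],"jaw":0},{"translation":[20,-2,54],"angular":[0,0,0],"jaw":0},{"translation":[20,-9,55],"angular":[0,0,0],"jaw":0},{"translation":[20,-14,55],"angular":[0,0,0],"jaw":0},{"translation":[20,-16,55],"angular":[0,0,0],"jaw":0},{"translation":[20,-18,55],"angular":[0,0,0],"jaw":0}]';python3 -m creep '[{"translation":[0,-0.5,0],"angular":[0,0,0],"jaw":0},{"translation":[0,-1,0],"angular":[0,0,0],"jaw":0},{"translation":[0,-1.5,0],"angular":[0,0,0],"jaw":0},{"translation":[0,-2,0],"angular":[0,0,0],"jaw":0},{"translation":[0,-2.5,0],"angular":[0,0,0],"jaw":0},{"translation":[0,-2.5,0],"angular":[0,0,0],"jaw":0},{"translation":[0,-2.5,0],"angular":[0,0,0],"jaw":0},{"translation":[0,-2.5,0],"angular":[0,0,0],"jaw":0}]'; python3 -c "
from h import *
st()"
```

```text
t: 17.05
ee_pos: [596.3, 136.5, 73.1]
orientation: [3.138, 0.137, 0.001]
ft_force: [-0.7, -1.6, -0.5]
width: 0.4
grasp_force: 1.0
t: 18.05
ee_pos: [596.3, 137.7, 73.0]
orientation: [3.137, 0.137, 0.0]
ft_force: [-0.6, -9.5, 3.1]
width: 0.5
grasp_force: 4.3
t 18.05 pos [596.26 137.65  73.  ] case(rel strip_mid) [75.65 56.58 13.  ] F [-1.47 -9.37  3.13] w 0.5273992145207518
```

At the stop (9 N). Back off, up and clear.

```bash
python3 -m creep '[{"translation":[0,4,0],"angular":[0,0,0],"jaw":0},{"translation":[0,10,0],"angular":[0,0,0],"jaw":0},{"translation":[0,14,-5],"angular":[0,0,0],"jaw":0},{"translation":[0,14,-18],"angular":[0,0,0],"jaw":0},{"translation":[0,14,-34],"angular":[0,0,0],"jaw":0},{"translation":[-10,14,-48],"angular":[0,0,0],"jaw":0},{"translation":[-20,14,-58],"angular":[0,0,0],"jaw":0},{"translation":[-20,14,-60],"angular":[0,0,0],"jaw":0}]'
python3 - <<'E'
from h import *
st()
i=ctrl.camera_info("wrist");cv2.imwrite("pics/w4.png",ctrl.get_image("wrist")[:,:,::-1])
T=np.array(i["world_from_camera"]);K=np.array(i["camera_matrix"])
for q in ((75,65,30),(75,75,30)):
    c=T[:3,:3].T@(M+C@np.array(q,float)-T[:3,3]);u=K@(c*[1,-1,-1]);print(q,u[:2]/u[2])
E
```

```text
t: 19.05
ee_pos: [576.6, 123.3, 133.7]
orientation: [-3.139, -0.137, -0.001]
ft_force: [1.2, -1.0, -0.1]
width: 0.5
grasp_force: 0.0
t 19.05 pos [576.58 123.3  133.73] case(rel strip_mid) [54.76 44.05 73.73] F [ 1.11 -1.09 -0.05] w 0.5382335129609502
(75, 65, 30) [276.89 237.48]
(75, 75, 30) [260.23 237.52]
```

View pics/w4.png

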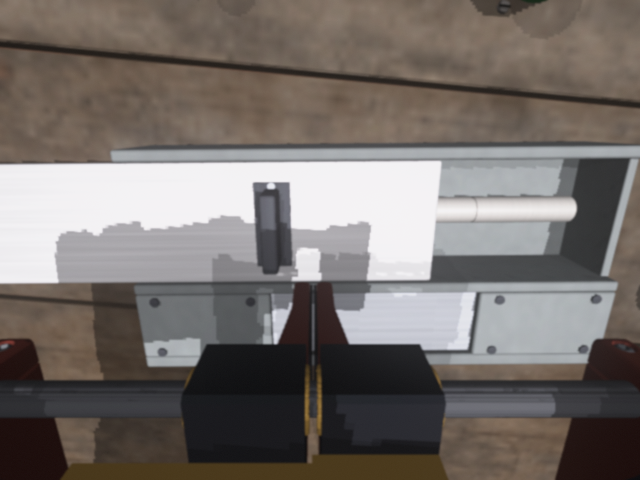

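The rib centre is at u ≈ 270, matching 268.5 expected at the stop. The strip is flush again and the arm is clear, so I'm handing in.

```bash
python3 -c "
from workcell import ctrl
print(ctrl.close_job())"
```

```text
the job is handed in; nothing more can be done
None
```

The catch was found and pressed, the lid is open to its stop and released, and the job was handed in at about 19 s; the hand-in returned no verdict. The highest force I read on the case was about 12 N, and I moved none of the bystanders.

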